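# Break the lid stay and close the colour chest

## Robot

A 6-joint arm with a two-finger parallel gripper is mounted at the origin on the work surface. World frame = base frame: x ahead of the robot, y to its left, z up, the work surface at z = 0. Lengths are in m, angles in rad, forces in N, time in s.
With the tool pointing down it reaches from about 0.25 to 0.775 m from the base axis. Payload 4 kg.
Tool frame: the origin (TCP) lies midway between the tips of the shut fingers; the grasp point (between the pads) lies 19 mm behind it; z points along the fingers, y is the direction in which the jaws open and shut (so a half turn about z gives the same grasp; the last joint's range is limited). The gripper opens to 94 mm and grips with 3 to 60 N. Pads are 16 mm wide; open, the fingers measure 119 mm over their backs; the gripper's body (75 mm by 177 mm) begins 78 mm behind the grasp point.
Start: joints at [-0.103, 0.087, 1.371, -0, 1.684, -0.103], TCP at [0.55, -0, 0.206] pointing down, gripper open.
Joint ranges: [-3.1, 3.1], [-0.76, 2.03], [0.27, 2.55], [-1.08, 4.22], [0.17, 2.65], [-2.57, 2.57]. Speed limits (rad/s): [2.79, 2.79, 3.14, 3.14, 3.14, 3.14].

## Interface

Orientations are given as [roll, pitch, yaw] about the fixed x, y, z axes, in that order (R = Rz(yaw) Ry(pitch) Rx(roll)).
In Python, from bench import robot, cams gives the robot as it stands.
- The arm moves only by the tool step_arm, never from a script. Its argument "plan" is a list that holds one entry, the list of rows, each a list of 5 numbers: the shift along the world's x, y, z in mm, then the turn about the world's z in rad, then the opening in per cent of the stroke, from 0 (shut) to 100 (fully open). In form: [[[tx, ty, tz, turn, fingers], ...]]. A call has 1 to 8 rows; each row is the pose to reach, as a shift and turn from the pose commanded when the call began; what a row does not reach only later rows make up. A row lasts 1/12 s, in which the tool goes at most 41.7 mm and 7.16 degrees, less where a joint would pass 70% of its speed; a pose out of reach is approached as far as the arm can. A call with a gripper value outside its range is refused whole. The fingers move at their own pace and stop on an object; the grip force is fixed at half the most. Time passes only in rows, so rows that repeat a pose let the fingers close. It gives the time, the measured TCP pose, the force and the opening at its end, in the units of the state.
- robot.get_obs(): the state, without advancing time (a new reading comes with each control period).
- cams.snapshot(name): name is "scene" or "side" or "wrist"; returns a dict with "frame" (480x640x3 uint8, red, green, blue), "camera_matrix" (3x3 intrinsics, pixels), "k1" (the pictures are not rectified: a ray, as slopes to the right and down, at radius r is drawn at 1 + k1 r^2 times it, then the intrinsics apply), "origin" and "attitude" of the camera in the world; the wrist camera has in their place "T_tool_cam" (4x4, takes a point from camera to tool coordinates, whose origin is the TCP and whose axes are the flange's). Camera axes: x right, y down, z forward; pixel columns grow to the right and rows downward; lengths in m; the calibration is good to about 2 mm. A picture is of the moment at which its call begins: read the wrist's pose just before it. There is no depth.
- robot.close_job(): hands the job in, once; it reports no verdict.
The state is a dict: "time": time; "joint_positions": joint angles; "qvel": joint speeds; "joint_torque": joint torques, N m; "tool_pos": TCP position; "ee_rot": TCP orientation; "wrist_force": force on the tool from outside, world axes, zero at the start; "wrist_torque": the same for the moment, N m; "width": finger opening in m.
Only numpy, scipy, OpenCV 4.12 (cv2) and the standard library are available. Lean on these libraries where they do the work, as an engineer would, in place of code of your own. Each camera call takes 0.05 s, during which the arm holds its last target. There are 200 camera calls.

## Task

The colour chest is propped open by its folding lid stay, which is locked straight. Press the stay at its knee until it breaks and folds, then lower the lid under control until it lies fully shut on the chest. Do not force the lid or the stay, do not let the lid slam, and leave the jar, the rake and the tray where they are.

Things in the scene. Friction and masses are not known exactly. Their poses are not given: they have to be found in the camera images.
- chest: Wooden colour chest, fixed to the bench, 200 mm deep (its x), 320 mm wide (its y), 120 mm high, walls 10 mm, with colour pots 67 mm high inside. Origin: centre of its underside; z up; its front faces -x. The lid hinges along the far upper edge: hinge line parallel to y through (100, 0, 120) mm in the chest's frame.
- lid (a joint): Angle of the lid: 0 as propped open (standing 80 degrees up from shut), growing as it is lowered, 1.396 fully shut on the rim. Panel 210 mm from hinge to free edge, 320 mm wide, 12 mm thick, 0.34 to 0.53 kg. Stiff hinge: with the stay folded, the lid stays about where it is left; a push of 1 to 6 N near the free edge lowers it, right down to the rim. With the stay locked it cannot be lowered.
- lid_edge (a point): Middle of the lid's free edge, on the outer face (the face that is on top when shut), 210 mm from the hinge. Axes: x runs in the lid from free edge to hinge, y along the edge, z out of the outer face.
- knee (a point): Middle of the knee roller: steel, 18 mm in diameter, 66 mm long along the chest's y, standing out sideways at the stay's knee, its inner end 17 mm outside the end of chest and lid; at the start about (19, -210, 172) mm in the chest's frame. It breaks by being pressed towards the hinge and down: at first along about (0.87, 0, -0.49) in the chest's frame, then ever more downwards.
- stay_lower: Lower link of the folding stay, outside the chest's -y end, carrying the knee. Origin: its fixed pin, at (-30, -168, 85) mm in the chest's frame; x axis from pin to knee, at the start 60 degrees above level. Two flat steel links 14 mm wide, each 100 mm between pins: this one, pin to knee (so the knee swings on a 100 mm circle), and an upper one, knee to the lid's end, 130 mm from the hinge.
- stay (a joint): Fold of the knee: 0 locked (a little past straight, on its stop), 0.18 with the links in line, growing as it folds, about 2.9 with the lid shut. A spring holds it at 0: it takes some 4 to 8 N at the roller to start it, up to about 20 N as it folds and draws the lid down. Let go below about 0.6 it may spring back and lock again; folded beyond 1.0 it stays folded.
- jar: Bystander: loose white-capped jar, 68 mm in diameter, 110 mm high, standing beside the chest beyond the stay. Origin: centre of its underside.
- rake: Bystander: loose marbling rake, a wooden bar 200 mm long (its y), 20 mm wide, 16 mm high, with thin teeth, lying behind the chest. Origin: centre of its underside.
- tray: Bystander: loose metal tray 120 x 140 x 35 mm on the chest's +y side. Origin: centre of its underside.

How it is judged:
On the way:
1. the stay is broken: its knee is folded by more than 0.45 rad while the lid is still well up (value of joint stay above 0.45 rad and value of joint lid below 1 rad), for 0.1 s.
At the end, for the whole second after the job is handed in: The lid lies shut on the chest and at rest (lid joint above 1.37 rad of 1.396, about 5 mm at its edge), with the stay folded (above 2.6 rad); jar, rake and tray are within 30 mm of where they began (value of joint lid above 1.37 rad and value of joint stay above 2.6 rad and velocity of joint lid between -0.05 and 0.05 rad/s and distance of each of jar, rake, tray from where it was at the start of the episode below 0.03 m); the robot touches nothing.
It fails at once if the lid slams: it turns faster than 1.5 rad/s in its last 0.3 rad (value of joint lid above 1.1 rad and velocity of joint lid above 1.5 rad/s).
It fails at once if the lid is forced: pressed with more than 60 N (contact force between any of the fingers, the arm and lid above 60 N).
It fails at once if the stay is forced: pressed with more than 60 N (contact force between any of the fingers, the arm and stay_lower above 60 N).
It fails at once if the jar, the rake or the tray is knocked over or moved by more than 30 mm (distance of any of jar, rake, tray from where it was at the start of the episode above 0.03 m or angle between jar's own z axis and vertical above 0.5 rad).
It also fails if it takes over 53 s, if anything falls off the work surface, if the arm or the gripper's body presses on something with over 40 N, if the wrist force passes 120 N, or if a joint passes its speed limit or range.

## Working session

There is one attempt and no reset: what is moved stays moved. The work goes in short steps, Python scripts to look and compute and a tool call to move; the robot and the scene stay as the last step left them, time stands still between calls to the robot, and variables do not carry over. Pictures are saved under pics/ and viewed, about 8 in all and at most 12, crops included, and the job is handed in when it is done.

Besides the shell and the picture viewer there is one more tool, called after "Call:" in YAML: its name, and indented under it one key for each argument. step_arm: Moves the arm, as the interface text tells. Its arguments: {"type":"object","properties":{"plan":{"type":"array"}},"required":["plan"]}

```bash
ls; mkdir -p pics; python3 - <<'E'
from bench import robot,cams
import cv2,numpy as np
o=robot.get_obs(); print({k:np.round(v,3) for k,v in o.items()})
for n in ("scene","side"):
    s=cams.snapshot(n); cv2.imwrite(f"pics/{n}0.png",s["frame"][:,:,::-1])
    print(n,s["camera_matrix"],s["k1"],s["origin"],s["attitude"])
E
```

```text
pics
{'time': np.float64(0.0), 'joint_positions': array([-0.103,  0.088,  1.372, -0.   ,  1.684, -0.103]), 'qvel': array([-0.001, -0.001, -0.   , -0.001,  0.002,  0.002]), 'joint_torque': array([ 1.0000e-03, -3.4018e+01, -3.0242e+01,  7.2000e-02,  3.3000e-02,
       -0.0000e+00]), 'tool_pos': array([0.549, 0.   , 0.204]), 'ee_rot': array([-3.139, -0.   ,  1.571]), 'wrist_force': array([-0.901,  0.834, -0.07 ]), 'wrist_torque': array([-0.006, -0.022, -0.033]), 'width': np.float64(0.094)}
scene [[434.53064959   0.         321.08424095]
 [  0.         434.53064959 244.60006642]
 [  0.           0.           1.        ]] -0.01760771864278283 [ 0.93872988 -0.38426403  0.9858111 ] [-2.49173513e+00 -6.68011507e-05  7.41712531e-01]
side [[612.94959329   0.         316.13705884]
 [  0.         612.94959329 248.82813373]
 [  0.           0.           1.        ]] -0.06676607161282383 [1.1879528  0.58889262 1.15962759] [-2.4227387 -0.0165035  2.298732 ]
```

View pics/scene0.png

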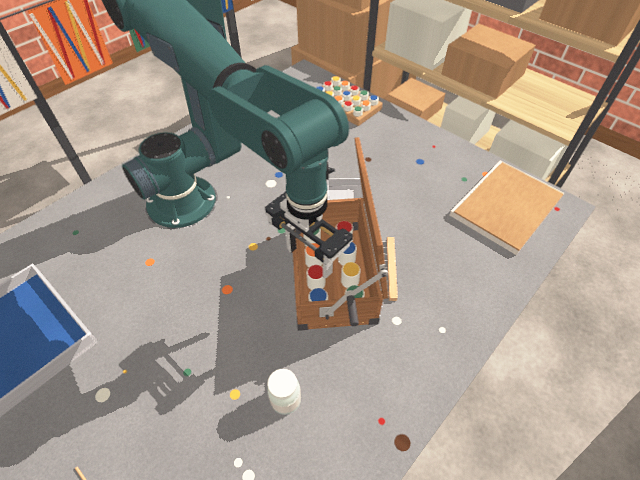

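View pics/side0.png

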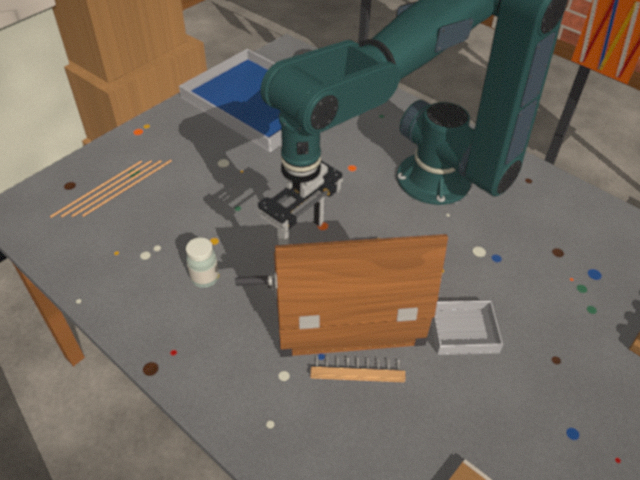

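The scene view shows the chest at around (340,265), with the roller near (351,308) and the jar at (284,390). The side view shows the lid's outer face with corners at about (276,246), (447,236), (438,345) and (281,350), and the roller from (237,281) to (270,281). I'll zoom in to get exact pixels.

```bash
python3 - <<'E'
import cv2,numpy as np
a=cv2.imread("pics/scene0.png")[130:340,260:420]; b=cv2.imread("pics/side0.png")[220:400,220:460]
a=cv2.resize(a,None,fx=2.5,fy=2.5,interpolation=3); b=cv2.resize(b,None,fx=1.66667,fy=1.66667,interpolation=3)
c=np.zeros((525,800,3),np.uint8); c[:525,:400]=a; c[:300,400:]=b; cv2.imwrite("pics/c0.png",c)
E
```

```text
(no output)
```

View pics/c0.png

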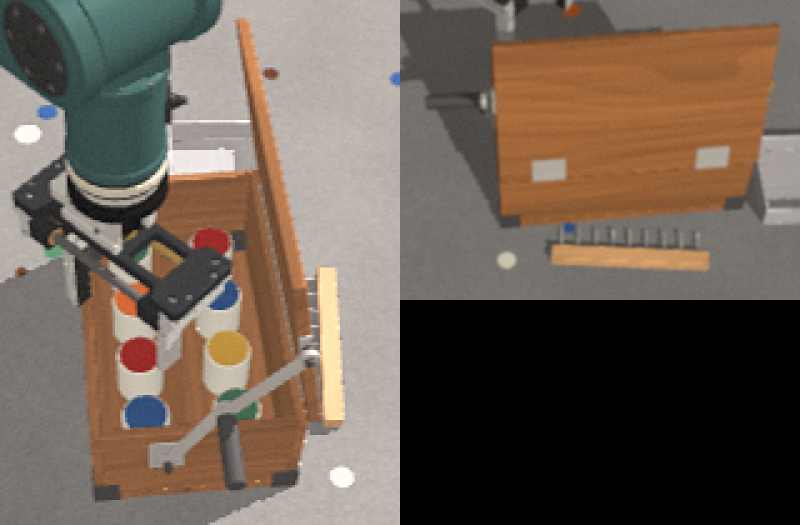

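```bash
cat > h.py <<'E'
import numpy as np,cv2
from bench import robot,cams
from scipy.spatial.transform import Rotation as R
C={n:cams.snapshot(n) for n in ("scene","side")}
def ray(n,uv):
    s=C[n];p=np.linalg.solve(s["camera_matrix"],[*uv,1])[:2];q=p.copy()
    for _ in range(9): q=p/(1+s["k1"]*(q@q))
    return np.array(s["origin"]),R.from_euler("xyz",s["attitude"]).apply([*q,1])
def plane(n,uv,z):
    o,d=ray(n,uv);return o+d*(z-o[2])/d[2]
def tri(a,b):
    o,d=ray("scene",a);p,e=ray("side",b)
    t=np.linalg.lstsq(np.c_[d,-e],p-o,rcond=None)[0]
    x,y=o+d*t[0],p+e*t[1];return (x+y)/2,np.linalg.norm(x-y)
E
python3 - <<'E'
from h import *
np.set_printoptions(precision=4,suppress=True)
print("outer",tri((354,320.8),(236.8,281.2)),"inner",tri((350.8,297),(270.4,281.2)))
for n,u,z in [("scene",(296.8,301.2),.12),("scene",(382,299.2),.12),("scene",(298,330),0),("scene",(378.8,325.2),0),("side",(275.2,247.6),.329),("side",(446.8,234.4),.329),("side",(281.2,356.8),0),("side",(427,344.8),0)]: print(n,u,plane(n,u,z))
for u in [(282,376)]: print("jar top",plane("scene",u,.11))
print("jar top side",plane("side",(199,244),.11))
E
```

```text
outer (array([ 0.7085, -0.0315,  0.1777]), np.float64(0.0024787211639175763)) inner (array([0.6606, 0.0132, 0.1677]), np.float64(0.0038320519660739205))
scene (296.8, 301.2) [ 0.5629 -0.0558  0.12  ]
scene (382, 299.2) [0.7028 0.0794 0.12  ]
scene (298, 330) [ 0.5702 -0.0667  0.    ]
scene (378.8, 325.2) [ 0.71    0.0791 -0.    ]
side (275.2, 247.6) [0.6838 0.0591 0.329 ]
side (446.8, 234.4) [0.4458 0.2703 0.329 ]
side (281.2, 356.8) [0.7026 0.08   0.    ]
side (427, 344.8) [0.4626 0.2988 0.    ]
jar top [ 0.6596 -0.1987  0.11  ]
jar top side [ 0.6609 -0.2166  0.11  ]
```

The chest is at about (0.518, 0.119) with yaw about 0.82 rad, and the knee is at about (0.685, -0.009, 0.173). The triangulation and the chest model agree. I'll turn the jaws along chest x, nearly shut to a 15% gap that can cradle the roller, and hover above its outer half.

Call:
step_arm:
  plan:
    - [[0,0,40,0.1,15],[20,0,50,0.22,15],[50,-5,50,0.34,15],[80,-10,50,0.46,15],[110,-14,50,0.58,15],[142,-17,50,0.7,15],[142,-17,30,0.82,15],[142,-17,5,0.82,15]]

```text
time: 0.87
tool_pos: [0.695, -0.0176, 0.2098]
ee_rot: [3.14, 0.002, 2.395]
wrist_force: [-0.2, -0.7, -0.1]
width: 0.0439
```

```bash
python3 - <<'E'
from h import *
o=robot.get_obs();print(o["tool_pos"],o["ee_rot"],o["width"],o["wrist_force"],o["time"])
a=C["scene"]["frame"][170:350,270:430,::-1];b=C["side"]["frame"][200:380,170:330,::-1]
w=cams.snapshot("wrist")["frame"][:,:,::-1]
cv2.imwrite("pics/c1.png",np.vstack([np.hstack([cv2.resize(x,None,fx=2.5,fy=1.8*1.3889,interpolation=3)for x in(a,b)])]))
E
```

```text
[ 0.69005599 -0.01686972  0.20322004] [-3.1343885  -0.00968775  2.39042342] 0.03604026736573453 [-1.08141509 -0.14718286 -1.4395575 ] 0.9667
```

View pics/c1.png

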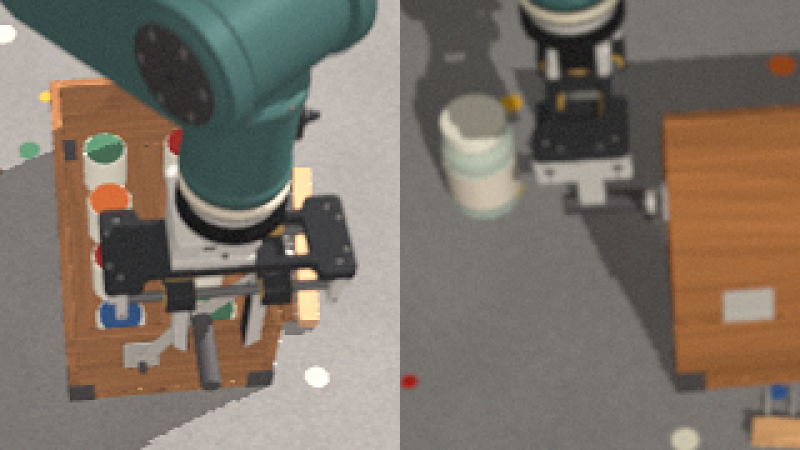

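The picture shows the gripper straddling the roller: the fingers sit either side of it and still closing, clear of the lid end and the jar. I'll let the fingers settle, then descend to light contact.

Call:
step_arm:
  plan:
    - [[0,0,0,0,15],[0,0,0,0,15],[0,0,0,0,15],[0,0,-8,0,15],[0,0,-14,0,15],[0,0,-18,0,15],[0,0,-18,0,15],[0,0,-18,0,15]]

```text
time: 1.68
tool_pos: [0.6916, -0.017, 0.1916]
ee_rot: [-3.141, -0.001, 2.391]
wrist_force: [-0.6, 0.4, -0.4]
width: 0.0139
```

Call:
step_arm:
  plan:
    - [[0,0,-3,0,15],[0,0,-3,0,15],[0,0,-6,0,15],[0,0,-6,0,15]]

```text
time: 2.02
tool_pos: [0.6919, -0.017, 0.1859]
ee_rot: [-3.141, -0.001, 2.391]
wrist_force: [0.5, 0.1, -0.1]
width: 0.0145
```

Call:
step_arm:
  plan:
    - [[0,0,-3,0,15],[0,0,-3,0,15],[0,0,-6,0,15],[0,0,-6,0,15]]

```text
time: 2.35
tool_pos: [0.6918, -0.017, 0.1798]
ee_rot: [-3.141, -0.001, 2.391]
wrist_force: [-1.1, -0.1, 0.1]
width: 0.0141
```

Call:
step_arm:
  plan:
    - [[0,0,-2,0,15],[0,0,-2,0,15],[0,0,-4,0,15],[0,0,-4,0,15]]

```text
time: 2.68
tool_pos: [0.6921, -0.0171, 0.1783]
ee_rot: [3.141, 0.002, 2.391]
wrist_force: [-1.3, -0.1, 3.4]
width: 0.0142
```

Contact at about 3.4 N, at the height expected with the roller sitting in the finger gap. Next I'll compute the knee arc.

```bash
python3 - <<'E'
import numpy as np
from scipy.optimize import brentq
x=np.array([.682,.731])
def lidpin(l):
    a=np.radians(80)-l; return np.array([100-130*np.cos(a),120+130*np.sin(a)])
P=np.array([-30,85.])
print(np.linalg.norm(lidpin(0)-P), np.degrees(np.arctan2(*(lidpin(0)-P)[::-1])))
for l in [0,.02,.05,.1,.2,.3,.4,.5,.6,.7,.8,.9,1,1.1,1.2,1.3,1.396]:
    v=lidpin(l)-P;d=np.linalg.norm(v);g=np.arccos(min(1,d/200));b=np.arctan2(v[1],v[0])
    ph=b-g; k=100*np.array([np.cos(ph),np.sin(ph)]); dk=k-100*np.array([.5,.866])
    print(l,"fold",round(2*g+.18,2),"phi",round(np.degrees(ph),1),"dx",np.round(dk[0]*x,1),"dz",round(dk[1],1), "edge",np.round([100-210*np.cos(np.radians(80)-l),120+210*np.sin(np.radians(80)-l)]))
E
```

```text
195.23688726075522 56.61701529954071
0 fold 0.62 phi 44.1 dx [14.9 16. ] dz -17.0 edge [ 64. 327.]
0.02 fold 0.69 phi 42.5 dx [16.2 17.4] dz -19.1 edge [ 59. 326.]
0.05 fold 0.79 phi 40.5 dx [17.8 19.1] dz -21.7 edge [ 53. 325.]
0.1 fold 0.93 phi 37.9 dx [19.7 21.2] dz -25.2 edge [ 43. 322.]
0.2 fold 1.16 phi 34.0 dx [22.4 24. ] dz -30.6 edge [ 23. 315.]
0.3 fold 1.36 phi 31.2 dx [24.3 26. ] dz -34.8 edge [  4. 307.]
0.4 fold 1.53 phi 28.8 dx [25.7 27.5] dz -38.4 edge [-14. 296.]
0.5 fold 1.7 phi 26.8 dx [26.8 28.7] dz -41.5 edge [-31. 284.]
0.6 fold 1.86 phi 25.0 dx [27.7 29.7] dz -44.4 edge [-47. 270.]
0.7 fold 2.01 phi 23.3 dx [28.5 30.6] dz -47.0 edge [-61. 255.]
0.8 fold 2.15 phi 21.7 dx [29.2 31.4] dz -49.6 edge [-74. 238.]
0.9 fold 2.3 phi 20.2 dx [29.9 32.1] dz -52.1 edge [-85. 220.]
1 fold 2.44 phi 18.6 dx [30.5 32.7] dz -54.6 edge [-94. 201.]
1.1 fold 2.57 phi 17.0 dx [31.1 33.3] dz -57.3 edge [-101.  181.]
1.2 fold 2.71 phi 15.2 dx [31.7 34. ] dz -60.4 edge [-106.  161.]
1.3 fold 2.84 phi 13.0 dx [32.3 34.7] dz -64.1 edge [-109.  140.]
1.396 fold 2.97 phi 10.1 dx [33.  35.4] dz -69.1 edge [-110.  120.]
```

Call:
step_arm:
  plan:
    - [[1.3,1.4,-1,0,15],[2.5,2.7,-2,0,15],[3.8,4,-3.3,0,15],[5,5.4,-4.7,0,15],[6.2,6.7,-6,0,15],[7.4,8,-7.4,0,15],[8.6,9.2,-8.7,0,15],[9.7,10.4,-10,0,15]]

```text
time: 3.35
tool_pos: [0.7017, -0.0076, 0.1693]
ee_rot: [3.142, 0.003, 2.39]
wrist_force: [-2.0, -1.1, 8.4]
width: 0.0143
```

Call:
step_arm:
  plan:
    - [[1.1,1.2,-1.5,0,15],[2.2,2.4,-3,0,15],[3.3,3.6,-4.5,0,15],[4.4,4.7,-6,0,15],[5.4,5.8,-7.6,0,15],[6.4,6.9,-9.2,0,15],[7.4,8,-10.7,0,15],[8.4,9,-12.3,0,15]]

```text
time: 4.02
tool_pos: [0.71, 0.0006, 0.1584]
ee_rot: [-3.141, 0.004, 2.389]
wrist_force: [-3.6, -2.9, 11.7]
width: 0.014
```

Call:
step_arm:
  plan:
    - [[0.8,0.9,-1.4,0,15],[1.6,1.7,-2.8,0,15],[2.3,2.5,-4.2,0,15],[3,3.3,-5.6,0,15],[3.7,4,-7,0,15],[4.4,4.7,-8.5,0,15],[5,5.4,-9.9,0,15],[5.6,6,-11.3,0,15]]

```text
time: 4.68
tool_pos: [0.7156, 0.006, 0.1489]
ee_rot: [-3.141, 0.006, 2.389]
wrist_force: [-6.8, -4.4, 16.0]
width: 0.0141
```

```bash
python3 - <<'E'
from h import *
a=C["scene"]["frame"][150:350,270:430,::-1];b=C["side"]["frame"][180:380,170:430,::-1]
cv2.imwrite("pics/c2.png",np.hstack([cv2.resize(x,None,fx=1.9,fy=1.9,interpolation=3)for x in(a,b)]))
E
```

```text
(no output)
```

View pics/c2.png

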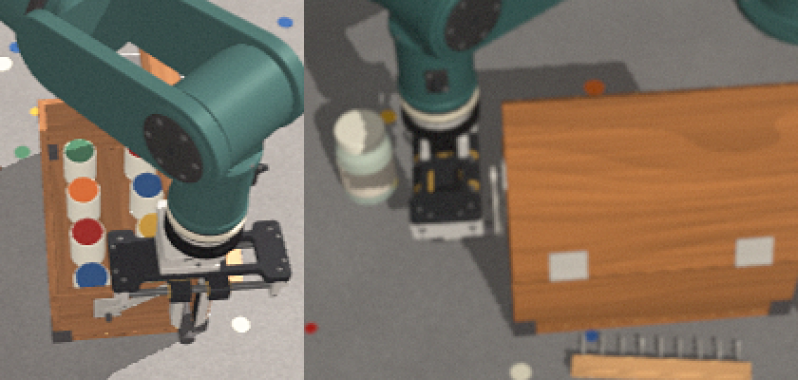

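The roller is still in the cradle and the links are folding. In the side view the lid's top edge moved from row 248 to row 234, about 0.15 rad. I'll continue the arc.

Call:
step_arm:
  plan:
    - [[0.5,0.6,-1.4,0,15],[1,1.2,-2.8,0,15],[1.5,1.7,-4.2,0,15],[2,2.2,-5.5,0,15],[2.4,2.6,-6.7,0,15],[2.8,3,-7.9,0,15],[3.2,3.4,-9,0,15],[3.6,3.8,-10,0,15]]

```text
time: 5.45
tool_pos: [0.7194, 0.0095, 0.1409]
ee_rot: [3.142, 0.007, 2.389]
wrist_force: [-9.0, -4.7, 20.6]
width: 0.0142
```

The stay should now be folded to about 1.4 rad, going by the tip height. I'll back straight up out of the cradle and check that the lid and stay stay where they are.

Call:
step_arm:
  plan:
    - [[0,0,8,0,15],[0,0,20,0,15],[0,0,50,0,15],[0,0,85,0,5],[0,0,120,0,0],[0,0,155,0,0],[0,0,190,0,0],[0,0,215,0,0]]

```text
time: 6.12
tool_pos: [0.7194, 0.0127, 0.3519]
ee_rot: [3.138, 0.003, 2.391]
wrist_force: [0.4, -0.4, 0.5]
width: 0.0005
```

```bash
python3 - <<'E'
from h import *
o=robot.get_obs();print(o["tool_pos"],o["width"],o["wrist_force"],o["time"])
b=C["side"]["frame"][150:400,170:490,::-1]
cv2.imwrite("pics/c3.png",cv2.resize(b,None,fx=2.4,fy=2.4,interpolation=3))
E
```

```text
[0.72045285 0.01257734 0.3548138 ] 0.0006833844553601526 [0.62562534 0.07751757 0.7049899 ] 6.2167
```

View pics/c3.png

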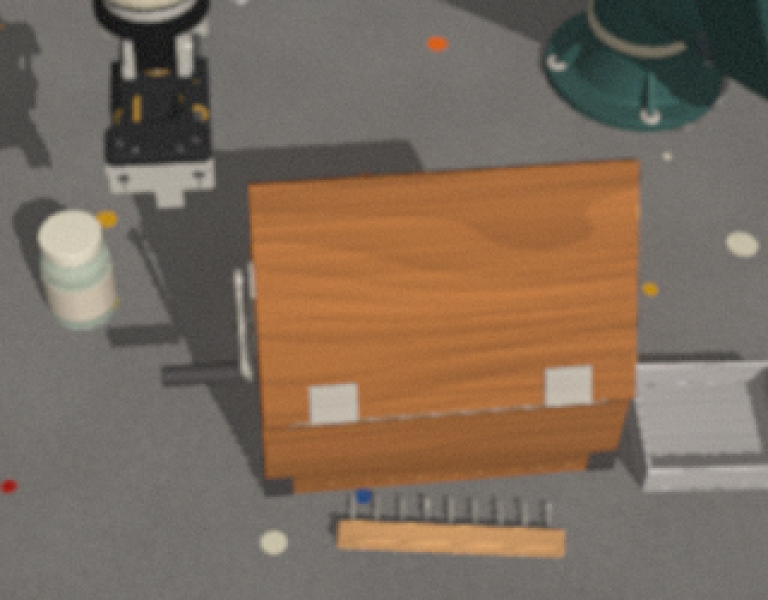

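The stay stays folded, with the roller low at crop (210,373), and the lid remains tilted: its top corners are at crop (248,185) and (639,160). The jar, rake and tray are untouched. I'll work out the lid angle from the corner rays.

```bash
python3 - <<'E'
from h import *
O=np.array([.518,.119,0]);Rz=R.from_euler("z",.82)
for uv,y in [((273.3,227.1),-.16),((436.3,216.7),.16)]:
    o,d=ray("side",uv);o=Rz.inv().apply(o-O);d=Rz.inv().apply(d)
    # distance of ray to circle of r .21 about hinge in xz, at y plane
    p=o+d*(y-o[1])/d[1]; print("yplane",p, np.degrees(np.arctan2(p[2]-.12,.1-p[0])))
    for th in range(50,82,3):
        q=np.array([.1-.21*np.cos(np.radians(th))+.012*np.sin(np.radians(th)),y,.12+.21*np.sin(np.radians(th))+.012*np.cos(np.radians(th))])
        e=np.cross(q-o,d)/np.linalg.norm(d);print(th,round(np.linalg.norm(e)*1e3,1),end="; ")
    print()
E
```

```text
yplane [-0.38600232 -0.16       -0.10056086] -24.409818409412804
50 5.3; 53 3.7; 56 3.0; 59 4.8; 62 8.2; 65 12.4; 68 17.2; 71 22.5; 74 28.4; 77 34.8; 80 41.6; 
yplane [-0.01855536  0.16        0.29362459] 55.67372843838336
50 2.9; 53 0.7; 56 4.6; 59 8.9; 62 13.6; 65 18.7; 68 24.2; 71 30.0; 74 36.3; 77 43.0; 80 50.1;
```

The lid sits at about 55° above shut (joint about 0.44). I'll carry the closed fingers over the lid to behind its outer face, near the free edge.

Call:
step_arm:
  plan:
    - [[-28,24,0,0,0],[-56,48,0,0,0],[-84,72,0,0,0],[-112,96,0,0,0],[-140,119,0,0,0],[-168,143,0,0,0],[-168,143,-35,0,0],[-168,143,-70,0,0]]

```text
time: 6.98
tool_pos: [0.55, 0.1571, 0.278]
ee_rot: [3.138, 0.002, 2.394]
wrist_force: [0.8, -0.2, -0.0]
width: 0.0006
```

```bash
python3 - <<'E'
from h import *
o=robot.get_obs();print(o["tool_pos"],o["width"],o["wrist_force"],o["time"])
p=R.from_euler("z",-.82).apply(o["tool_pos"]-np.array([.518,.119,0]));print("chest frame",p*1e3)
for th in range(60,-1,-5):
    t=np.radians(th);x=100-190*np.cos(t)+12*np.sin(t)+12.5;z=120+190*np.sin(t)+12*np.cos(t)
    print(th,np.round([.682*(x-p[0]*1e3),.731*(x-p[0]*1e3),z-p[2]*1e3],1))
E
```

```text
[0.54507179 0.15482806 0.26503857] 0.0005685102825233003 [ 0.25194806 -0.49392448 -1.10686918] 7.0833
chest frame [ 44.66447983   4.64923641 265.03856537]
60 [-11.4 -12.3  25.5]
55 [-21.4 -22.9  17.5]
50 [-30.8 -33.    8.2]
45 [-39.6 -42.4  -2.2]
40 [-47.7 -51.2 -13.7]
35 [-55.2 -59.2 -26.2]
30 [-61.9 -66.3 -39.6]
25 [-67.7 -72.6 -53.9]
20 [-72.7 -77.9 -68.8]
15 [-76.8 -82.3 -84.3]
10 [ -79.9  -85.7 -100.2]
5 [ -82.1  -88.  -116.5]
0 [ -83.3  -89.3 -133. ]
```

Call:
step_arm:
  plan:
    - [[0,0,0,0,0],[0,0,0,0,0],[0,0,0,0,0]]

```text
time: 7.33
tool_pos: [0.5531, 0.1552, 0.2811]
ee_rot: [3.137, 0.003, 2.39]
wrist_force: [-0.9, 0.2, 0.6]
width: 0.0006
```

Call:
step_arm:
  plan:
    - [[-4,-4.3,0,0,0],[-8,-8.6,0,0,0],[-12,-12.8,0,0,0],[-16,-17,0,0,0],[-20,-21.5,0,0,0],[-23,-25,0,0,0],[-25,-27,0,0,0],[-25,-27,0,0,0]]

```text
time: 8.0
tool_pos: [0.5267, 0.1285, 0.2784]
ee_rot: [3.139, 0.001, 2.391]
wrist_force: [2.7, 2.3, -0.8]
width: 0.0003
```

Light contact of about 3.5 N on the outer face. I'll lower the lid along its arc at about 0.25 rad/s.

Call:
step_arm:
  plan:
    - [[-2.4,-2.5,-1.8,0,0],[-4.8,-5,-3.7,0,0],[-7.1,-7.5,-5.7,0,0],[-9.4,-10.1,-7.8,0,0],[-11.7,-12.5,-10.3,0,0],[-14,-15,-12.9,0,0],[-16.1,-17.3,-15.5,0,0],[-18.2,-19.5,-18.2,0,0]]

```text
time: 8.67
tool_pos: [0.5082, 0.1085, 0.2597]
ee_rot: [3.141, 0.001, 2.391]
wrist_force: [5.0, 1.5, 1.3]
width: 0.0006
```

Call:
step_arm:
  plan:
    - [[-2.1,-2.2,-2.8,0,0],[-4.2,-4.4,-5.6,0,0],[-6.2,-6.6,-8.5,0,0],[-8.1,-8.8,-11.5,0,0],[-10,-10.8,-14.6,0,0],[-11.9,-12.8,-17.7,0,0],[-13.8,-14.8,-20.8,0,0],[-15.6,-16.8,-24,0,0]]

```text
time: 9.33
tool_pos: [0.4921, 0.0912, 0.2358]
ee_rot: [-3.141, 0.001, 2.39]
wrist_force: [2.1, 0.1, 4.8]
width: 0.0006
```

Call:
step_arm:
  plan:
    - [[-1.7,-1.8,-3.3,0,0],[-3.4,-3.6,-6.6,0,0],[-5,-5.4,-10,0,0],[-6.7,-7.1,-13.4,0,0],[-8.2,-8.8,-17,0,0],[-9.7,-10.4,-20.5,0,0],[-11.1,-11.9,-24.1,0,0],[-12.5,-13.4,-27.7,0,0]]

```text
time: 10.0
tool_pos: [0.4795, 0.0784, 0.2074]
ee_rot: [-3.141, -0.001, 2.391]
wrist_force: [-0.5, -0.7, 4.3]
width: 0.0003
```

Call:
step_arm:
  plan:
    - [[-1.2,-1.3,-3.7,0,0],[-2.5,-2.6,-7.4,0,0],[-3.7,-3.9,-11.1,0,0],[-5,-5.3,-14.9,0,0],[-6.1,-6.5,-18.7,0,0],[-7.1,-7.6,-22.6,0,0],[-8.1,-8.7,-26.5,0,0],[-9.1,-9.7,-30.4,0,0]]

```text
time: 10.67
tool_pos: [0.4707, 0.0687, 0.1771]
ee_rot: [-3.141, -0.0, 2.391]
wrist_force: [-0.5, -1.6, 3.3]
width: 0.0005
```

Call:
step_arm:
  plan:
    - [[-0.8,-0.9,-4,0,0],[-1.6,-1.7,-8,0,0],[-2.3,-2.5,-12,0,0],[-3.1,-3.4,-16,0,0],[-3.7,-4,-20,0,0],[-4.2,-4.6,-24,0,0],[-4.8,-5.2,-28,0,0],[-5.3,-5.7,-32,0,0]]

```text
time: 11.33
tool_pos: [0.4656, 0.0631, 0.1451]
ee_rot: [3.141, -0.0, 2.391]
wrist_force: [-0.7, -1.0, 2.9]
width: 0.0006
```

Call:
step_arm:
  plan:
    - [[0,-0.5,-3,0,0],[-0.5,-0.8,-6,0,0],[-0.8,-1,-9,0,0],[-1,-1.2,-11,0,0],[-1,-1.2,-12,0,0],[-1,-1.2,-12,0,0]]

```text
time: 11.83
tool_pos: [0.4647, 0.0621, 0.1332]
ee_rot: [3.141, -0.0, 2.391]
wrist_force: [0.2, -0.0, 1.4]
width: 0.0006
```

Call:
step_arm:
  plan:
    - [[0,0,-1,0,0],[0,0,-2,0,0],[0,0,-3,0,0],[0,0,-3,0,0]]

```text
time: 12.17
tool_pos: [0.4647, 0.062, 0.1322]
ee_rot: [3.141, 0.0, 2.391]
wrist_force: [-2.4, -0.3, 8.4]
width: 0.0003
```

The tip stopped at z = 0.132, which is the rim plus the lid thickness, and the force rose to 8.4 N, so the lid is on the rim. I'll give one slightly firmer press, then retreat.

Call:
step_arm:
  plan:
    - [[0,0,-1,0,0],[0,0,-2,0,0],[0,0,-2,0,0],[0,0,-2,0,0]]

```text
time: 12.5
tool_pos: [0.4647, 0.0621, 0.1321]
ee_rot: [3.14, 0.001, 2.391]
wrist_force: [-6.8, 0.2, 15.7]
width: 0.0007
```

Call:
step_arm:
  plan:
    - [[0,0,5,0,0],[0,0,20,0,0],[0,0,45,0,0],[-20,-20,75,0,0],[-45,-45,100,0,0],[-60,-60,115,0,0],[-60,-60,115,0,0],[-60,-60,115,0,0]]

```text
time: 13.17
tool_pos: [0.4051, 0.0015, 0.2443]
ee_rot: [3.139, 0.002, 2.389]
wrist_force: [0.8, -0.4, -0.9]
width: 0.0003
```

```bash
python3 - <<'E'
from h import *
o=robot.get_obs();print(o["tool_pos"],o["width"],o["wrist_force"],o["time"])
a=C["scene"]["frame"][130:430,220:440,::-1];b=C["side"]["frame"][150:450,170:510,::-1]
cv2.imwrite("pics/c4.png",np.hstack([cv2.resize(x,None,fx=1.42,fy=1.42,interpolation=3)for x in(a,b)]))
E
```

```text
[0.40461206 0.00230602 0.24208721] 0.00019898323048377965 [ 0.06819192 -0.57919102 -0.26908329] 13.2667
```

View pics/c4.png

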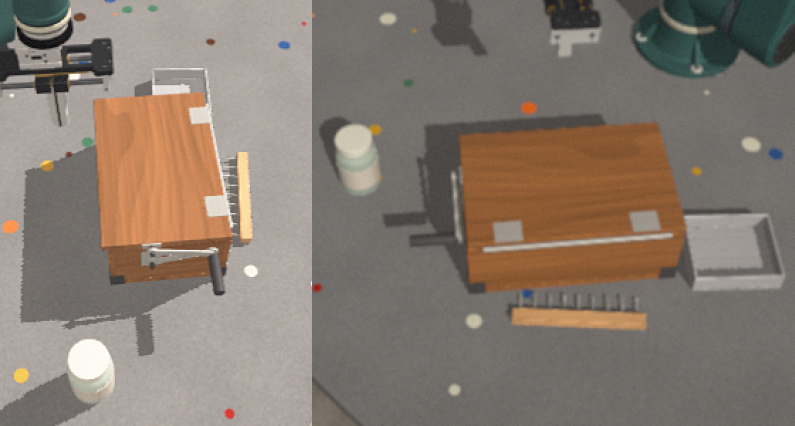

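Both views show the lid shut flat, the links folded together, the jar, rake and tray in place, and the gripper clear. I'll check the lid's free-edge corners numerically for spring-back, then hand in.

```bash
python3 - <<'E'
from h import *
O=np.array([.518,.119,0]);Rz=R.from_euler("z",.82)
for uv,y in [((274.9,245.8),-.16),((413,237.3),.16)]:
    o,d=ray("side",uv);o=Rz.inv().apply(o-O);d=Rz.inv().apply(d);d/=np.linalg.norm(d)
    print([(th,round(1e3*np.linalg.norm(np.cross(np.array([.1-.21*np.cos(t)+.012*np.sin(t),y,.12+.21*np.sin(t)+.012*np.cos(t)])-o,d)),1)) for th in (0,2,4,6,10) for t in [np.radians(th)]])
print("jar top now",plane("scene",(220+90/1.42,130+352/1.42),.11))
print(robot.close_job())
E
```

```text
[(0, np.float64(0.9)), (2, np.float64(4.9)), (4, np.float64(9.1)), (6, np.float64(13.1)), (10, np.float64(20.5))]
[(0, np.float64(6.5)), (2, np.float64(8.7)), (4, np.float64(12.2)), (6, np.float64(16.0)), (10, np.float64(23.6))]
jar top now [ 0.66449081 -0.19961301  0.11      ]
the job is handed in; nothing more can be done
None
```

The stay is broken and folded, the lid is shut on the rim, and the job was handed in at about 13 s of the 53 s allowed; no verdict is reported.

I set the knee roller in a 14 mm gap between the fingers and pressed it along its arc. The force peaked at about 23 N, with the stay folded to about 1.4 rad and the lid at about 0.44 rad. I then lowered the lid with the closed fingertips at about 0.25–0.4 rad/s and about 3–6 N, pressed it lightly on the rim (up to about 17 N), and backed off.

**Lid:** The tip stopped at z = 0.132 m, which is the rim plus the lid thickness. After I let go, both free-edge corners fitted fully shut best. The residuals were 0.9 mm and 6.5 mm; the larger one is probably yaw and calibration error, but it means the second corner is a weaker check than the first.

**Bystanders:** The jar's top measured within about 5 mm of its first position. I checked the rake and tray only by eye, and they look unmoved.

**Not measured:** The final fold angle of the stay was not measured; the links look fully doubled back. At hand-in the gripper was clear of everything, with no wrist force above noise.

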